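# Gauge a press spindle with a thread-pitch comb leaf

### The job

The spindle of the hand press lies strapped in its V-blocks for inspection: check its thread pitch with the coarse comb leaf (the one with five broad teeth) from the gauge stand. Set the leaf upright along the top of the spindle, gently feel along the thread until all its teeth drop into the grooves, and keep it lightly pressed fully home, flat on the crests along its whole length, for a good second; never press hard, the teeth bruise. Then put the leaf back upright in its bay of the stand and let go, leaving the fine leaf and the other things on the bench alone.

Things in the scene. Friction and masses are not known exactly. Their poses are not given: they have to be found in the camera images.
- spindle_fixture: Fixed inspection fixture, 88 x 222 mm: aluminium base plate and two dark steel V-blocks in which a bare steel spindle (266 mm long) lies level along the fixture's y, strapped down at both ends (straps rise to z = 88 mm, 77 mm or more from the middle along y). Origin on the bench under its middle. Spindle axis at x = 0, z = 60 mm. The strapped spindle does not move under the hand.
- thread_top (a point): Point of the fixture 80 mm above its origin, over the spindle's middle, level with the crests' tops. Right-hand, nearly square thread (flanks 5 deg off square): outer diameter 40 mm, root 30 mm, pitch 12 mm, crests 6 mm wide, grooves 6 mm at the mouth. It covers at least 58 mm either side of the middle. Where along y its grooves lie is not given: see spindle_axis.
- spindle_axis (a point): Point of the fixture on the spindle's axis at its middle, z = 60 mm; y along the axis. The spindle was pushed through the V-blocks by a different amount each time (several mm either way), so no pose given here tells where along y the grooves and crests lie: that must be felt, or seen.
- coarse_leaf_grip (a point): Middle of the grey grip (12 mm thick in x, 50 long in y, 30 high) of the coarse leaf, the gauge to use. It is 35 mm above the tooth tips and 30.4 mm above the valleys between the teeth. So when the leaf is fully home this point is 30.4 mm above thread_top, and 35 mm above it when the teeth stand on the crests.
- coarse_leaf: Coarse leaf: steel plate 4 mm thick (x), 82 long (y), z up, about 80 g, origin mid-length at the tooth tips. Five teeth on the middle 60 mm of its lower edge: pitch 12 mm, one tooth exactly under the grip's middle, 4.6 mm high, 5.0 wide at the foot, 4.2 at the tip. At each end a plain ear 11 mm long, its underside 3.4 mm above the valleys; it hangs in the stand by the ears.
- comb_end_a (a point): Point on the coarse leaf at the +y end of its comb, at the level of the valleys between the teeth (30 mm along y from the grip's middle, 30.4 mm below it). Level with thread_top when home.
- comb_end_b (a point): The same at the -y end of the comb.
- fine_leaf_grip (a point): Middle of the grip of the fine leaf, which stays in the stand: same plate, but ten small teeth (pitch 6 mm, 3 mm high) and a short grip, 30 mm long (y), 12 mm thick, 30 mm high.
- gauge_stand: Fixed stand, base 60 x 206 mm, three slotted dark steel posts; origin on the bench under its middle. Two bays end to end along y; a leaf stands upright along y in each, its ears in the slots of two posts (slots 5.5 mm wide, open lengthwise, lead-in 12 mm wide at the top; slot floors z = 24 mm, post tops z = 40 mm). Ears overlap the posts by 7 mm, so a leaf may sit up to 4 mm off along y.
- bay_left (a point): Where the middle of the grip is when a leaf stands in the bay on the stand's +y side (51 mm above the bench). Either leaf may stand in either bay at the start.
- bay_right (a point): The same for the bay on the stand's -y side.
- beaker_back: empty clear sample beaker, a bystander; origin at the centre of its underside.
- beaker_left: clear sample beaker, a bystander; origin at the centre of its underside.
- vial: white screw-cap vial, a bystander; origin at the centre of its underside.
- tweezers: steel tweezers, a bystander; origin at the centre of its underside.
- tape_roll: roll of label tape, a bystander; origin at the centre of its underside.
- marker: marker pen, a bystander; origin at the centre of its underside.
Things that resemble listed ones, but are neither listed nor needed, are in the scene too. Leave any purple look-alike of the coarse_leaf alone.

How it is judged:
On the way:
1. the coarse leaf stands upright along the top of the spindle with all teeth fully home in the grooves, flat on the crests at both ends of its comb, lightly pressed, for a full second (z of each of comb_end_a, comb_end_b in the frame of spindle_fixture below 0.0813 m and x of comb_end_a in the frame of spindle_fixture between -0.004 and 0.004 m and y of comb_end_a in the frame of spindle_fixture between -0.062 and 0.062 m and x of comb_end_b in the frame of spindle_fixture between -0.004 and 0.004 m and y of comb_end_b in the frame of spindle_fixture between -0.062 and 0.062 m and angle between coarse_leaf_grip's own z axis and vertical below 0.09 rad and contact force between coarse_leaf and spindle_fixture above 1.5 N), for 1 s.
At the end, for the whole second after the job is handed in: the coarse leaf stands released and at rest in its bay: the middle of its grip within 9 mm of a bay's point, leaning less than 0.2 rad, along the stand within 0.1 rad; the fine leaf is still in its bay (moved less than 10 mm) ((distance between coarse_leaf_grip and bay_left below 0.009 m or distance between coarse_leaf_grip and bay_right below 0.009 m) and angle between coarse_leaf_grip's own z axis and vertical below 0.2 rad and angle between the y axis of coarse_leaf and the y axis of gauge_stand, either way round below 0.1 rad and linear speed of coarse_leaf below 0.02 m/s and distance of fine_leaf_grip from where it was at the start of the episode below 0.01 m); the robot touches nothing.
It fails at once if the coarse leaf is pressed on the spindle or its fixture with more than 25 N (contact force between coarse_leaf and spindle_fixture above 25 N).
It fails at once if the fine leaf is taken out of its bay (moved more than 25 mm) (distance of fine_leaf_grip from where it was at the start of the episode above 0.025 m).
It fails at once if a bystander is shoved more than 30 mm (distance of any of beaker_back, beaker_left, vial, tweezers, tape_roll, marker from where it was at the start of the episode above 0.03 m).
It also fails if it takes over 72 s, if anything falls off the work surface, if the arm or the gripper's body presses on something with over 40 N, if the wrist force passes 120 N, or if a joint passes its speed limit or range.

### The arm

A 7-joint arm with a two-finger parallel gripper is mounted at the origin on a cart in front of the work surface, level with it; the furniture and walls round the work are solid. World frame = base frame: x ahead of the robot, y to its left, z up, the work surface at z = 0. Lengths are in m, angles in rad, forces in N, time in s.
With the tool pointing down it reaches from about 0.35 to 0.9 m from the base axis. Payload 19.9 kg.
Tool frame: the origin (TCP) lies on the centre line of the jaws, within the pads' length; the fingertips stand 11 mm ahead of it and the grasp point (between the pads) lies 8 mm behind it; z points along the fingers, y is the line along which they close (so a half turn about z gives the same grasp; the last joint's range is limited). The gripper opens to 85 mm and grips with 20 to 120 N. Pads are 22 mm wide; open, the fingers measure 114 mm over their backs; the gripper's body (76 mm by 85 mm) begins 54 mm behind the grasp point. The pads swing forward as they close: fully open they stand 13 mm farther back than shut.
Start: joints at [-1.194, 0.417, -0.01, 1.614, 0.005, 1.111, -0.053], TCP at [0.254, 0.571, 0.242] pointing down, gripper open.
Joint ranges: [-2.81, 2.81], [-0.39, 2.02], [-1.27, 1.25], [0.06, 2.57], [-1.19, 4.33], [0.19, 2], [-2.82, 2.82]. Speed limits (rad/s): [1.89, 1.89, 2.39, 2.39, 3.01, 3.01, 3.01].

### API

Orientations are given as a unit quaternion [w, x, y, z].
In Python, from workcell import get_obs, snapshot, close_job gives the robot as it stands.
- The arm moves only by the tool move_arm, never from a script. Its argument "moves" is a list of rows, each a list of 3 entries, a list of its own where there are three numbers: the shift along the tool's x, y, z in mm, then the turn, a rotation vector about the tool's x, y, z in degrees, then the finger opening in mm, from 0 to 85.4. A call has 1 to 20 rows; each row is the pose to reach, as a shift and turn from the pose commanded when the call began, along the tool's axes at that moment; what a row does not reach only later rows make up. A row lasts 1/12 s, in which the tool goes at most 41.7 mm and 7.16 degrees, less where a joint would pass 70% of its speed; a pose out of reach is approached as far as the arm can. A call with a gripper value outside its range is refused whole. The fingers move at their own pace and stop on an object; the grip force is fixed at half the most. Time passes only in rows, so rows that repeat a pose let the fingers close. It gives the time, the measured TCP pose, the force, the opening and the grip force at its end, in the units of the state.
- get_obs(): the state, without advancing time (a new reading comes with each control period).
- snapshot(name): name is "side" or "top"; returns a dict with "image" (420x560x3 uint8, red, green, blue), "vertical_fov" (degrees; the focal length in pixels is half the picture's height over the tangent of half this angle, whatever the lens; pixels are square), "cx", "cy" (the principal point, pixels), "R" (3x3) and "t" (3): a world point X has camera coordinates R X + t. Camera axes: x right, y down, z forward; pixel columns grow to the right and rows downward; lengths in m; the calibration is good to about 2 mm. A picture is of the moment at which its call begins. There is no depth.
- close_job(): hands the job in; it is judged then, once.
The state is a dict: "t": time; "joint_pos": joint angles; "joint_vel": joint speeds; "joint_torque": joint torques, N m; "tcp_pos": TCP position; "eef_rot": TCP orientation; "wrist_force": force on the tool from outside, world axes, zero at the start; "ft_torque": the same for the moment, N m; "opening": opening from 0.0 (shut) to 1.0 (fully open); "grasp_force": force on a finger pad.
Only numpy, scipy, OpenCV 4.12 (cv2) and the standard library are available. Lean on these libraries where they do the work, as an engineer would, in place of code of your own. Each camera call takes 0.05 s, during which the arm holds its last target. There are 200 camera calls.

## Working session

There is one attempt and no reset: what is moved stays moved. The work goes in short steps, Python scripts to look and compute and a tool call to move; the robot and the scene stay as the last step left them, time stands still between calls to the robot, and variables do not carry over. Pictures are saved under pics/ and viewed, at most 10 in all, crops included, and the job is handed in when it is done.

Besides the shell and the picture viewer there is one more tool, called as name(argument=value, ...), one argument or row to a line, values as JSON. move_arm: Moves the arm, as the interface text tells. Its arguments: {"type":"object","properties":{"moves":{"type":"array"}},"required":["moves"]}

```bash
mkdir -p pics; cat > h.py <<'E'
import numpy as np, cv2
from workcell import get_obs, snapshot, close_job
def cam(n,f=None):
    s=snapshot(n); s['f']=210/np.tan(np.radians(s['vertical_fov'])/2)
    s['R']=np.array(s['R']); s['t']=np.array(s['t'])
    if f: cv2.imwrite('pics/'+f,cv2.cvtColor(s['image'],cv2.COLOR_RGB2BGR))
    return s
def proj(s,X):
    c=s['R']@np.array(X)+s['t']; return s['cx']+s['f']*c[0]/c[2], s['cy']+s['f']*c[1]/c[2]
def ray(s,u,v):
    d=s['R'].T@np.array([(u-s['cx'])/s['f'],(v-s['cy'])/s['f'],1]); return -s['R'].T@s['t'],d
def onz(s,u,v,z):
    o,d=ray(s,u,v); return o+d*(z-o[2])/d[2]
def tri(s1,p1,s2,p2):
    (o1,d1),(o2,d2)=ray(s1,*p1),ray(s2,*p2)
    A=np.stack([d1,-d2],1); k=np.linalg.lstsq(A,o2-o1,rcond=None)[0]
    a,b=o1+k[0]*d1,o2+k[1]*d2; return (a+b)/2, np.linalg.norm(a-b)
E
python3 - <<'E'
from h import *
for n in('top','side'):
    s=cam(n,n+'0.png'); print(n,s['f'],s['cx'],s['cy'],-s['R'].T@s['t'],s['R'].round(3).tolist())
o=get_obs(); print(o)
E
```

```text
top 482.7126894521293 274.65545407057596 205.6961118967855 [0.44544875 0.01018657 1.43256826] [[-0.006, -1.0, 0.003], [-0.997, 0.006, -0.071], [0.071, -0.004, -0.997]]
side 488.35291567264284 276.65297235651434 207.29753109709856 [-0.20410841 -1.10991113  1.04604679] [[0.823, -0.568, -0.005], [-0.333, -0.475, -0.815], [0.46, 0.672, -0.58]]
{'t': 0.1, 'joint_pos': array([-1.19352493,  0.41789674, -0.01032082,  1.61409146,  0.00467402,
        1.11073329, -0.0530042 ]), 'joint_vel': array([ 4.21982536e-04, -5.59887977e-04, -9.84261797e-08, -2.95757605e-03,
        6.53084864e-04,  2.49520484e-03,  1.54493562e-03]), 'joint_torque': array([ 2.38599954e-03, -8.65827727e+01,  6.81467671e-01, -4.35647500e+01,
        1.93076476e-02,  4.88614620e-03,  3.96373468e-05]), 'tcp_pos': array([0.25401839, 0.57072276, 0.24174316]), 'eef_rot': array([-8.74062097e-05,  2.07854899e-01,  9.78159515e-01, -5.45406863e-04]), 'wrist_force': array([-0.80681989,  0.74489569,  0.29990342]), 'ft_torque': array([-0.02856347,  0.02081928,  0.0202367 ]), 'grasp_force': 0.0, 'opening': 0.9976019165814318}
```

View pics/top0.png

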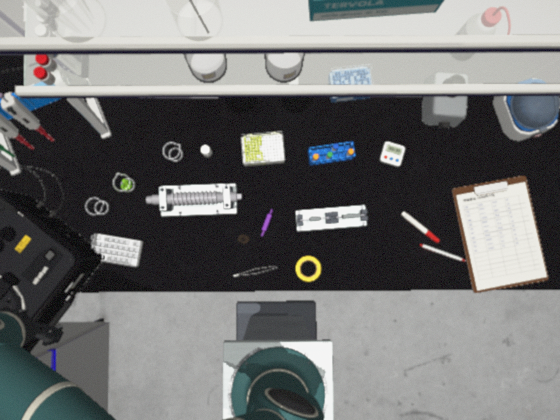

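View pics/side0.png

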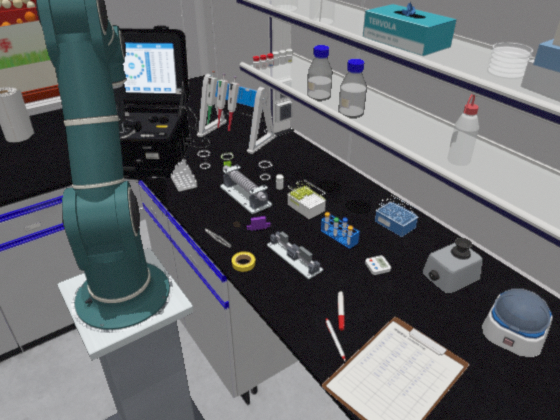

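The top view shows the fixture near (198,199), the stand near (332,218) and the purple decoy at (266,222). In the side view they are near (245,188), (295,255) and (258,223). I'll zoom in on both.

```bash
python3 - <<'E'
import cv2,numpy as np
t=cv2.imread('pics/top0.png');s=cv2.imread('pics/side0.png')
R=lambda i,x,y,w,h,k:cv2.resize(i[y:y+h,x:x+w],None,fx=k,fy=k,interpolation=cv2.INTER_CUBIC)
a=R(t,285,195,100,45,4); b=R(t,140,175,100,45,4); c=R(s,260,220,80,65,5); d=R(s,210,155,80,65,5)
cv2.imwrite('pics/z.png',np.vstack([np.hstack([a,b]),np.hstack([c,d])]))
E
```

```text
(no output)
```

View pics/z.png

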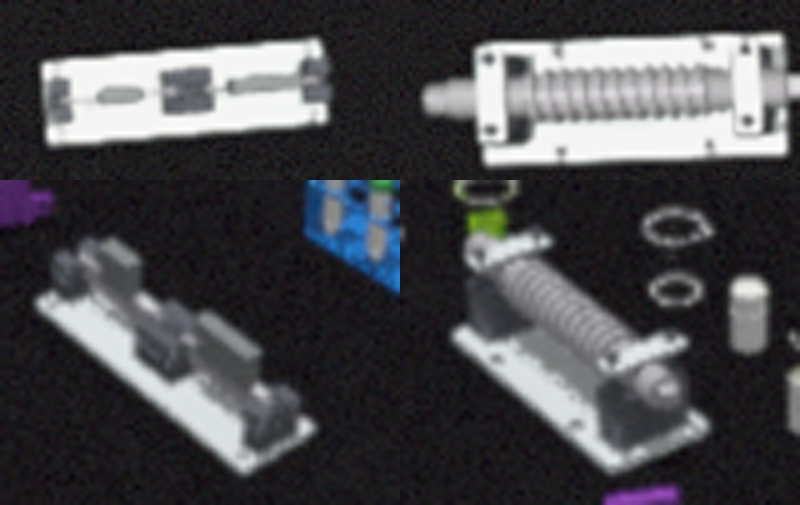

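```bash
python3 - <<'E'
from h import *
from scipy import ndimage
s=cam('top'); im=s['image'].astype(int)
lo=im.min(2); 
for nm,(x,y,w,h),zs,L in(('stand',(285,195,100,45),(.006,.01,.014),(.206,.06)),('fix',(140,175,110,50),(.008,.012,.016),(.222,.088))):
    m=np.zeros((420,560),np.uint8); m[y:y+h,x:x+w]=(lo[y:y+h,x:x+w]>215)*255
    m=cv2.morphologyEx(m,cv2.MORPH_OPEN,np.ones((2,2),np.uint8))
    c=np.vstack([k for k in cv2.findContours(m,0,1)[0] if len(k)>5])
    for z in zs:
        P=np.array([onz(s,u,v,z)[:2] for u,v in c[:,0]],np.float32)
        r=cv2.minAreaRect(P*1000); print(nm,z,r, cv2.boxPoints(r).round(1).tolist())
# coarse grip: grayish between; print intensity/hue in region
sub=im[205:232,285:385]
hsv=cv2.cvtColor(s['image'],cv2.COLOR_RGB2HSV)
for v in range(208,226): print(v,' '.join('%3d'%g for g in lo[v,298:370]))
E
```

```text
stand 0.006 ((507.99493408203125, -162.9479217529297), (58.15423583984375, 203.3892822265625), 4.221785545349121) [[471.5, -63.70000076293945], [486.5, -266.5], [544.5, -262.20001220703125], [529.5, -59.400001525878906]]
stand 0.01 ((507.819580078125, -162.46241760253906), (57.99119186401367, 202.81893920898438), 4.221768379211426) [[471.3999938964844, -63.5], [486.3999938964844, -265.70001220703125], [544.2000122070312, -261.5], [529.2999877929688, -59.20000076293945]]
stand 0.014 ((507.6441955566406, -161.9769287109375), (57.82811737060547, 202.24867248535156), 4.221750736236572) [[471.3999938964844, -63.29999923706055], [486.29998779296875, -265.0], [543.9000244140625, -260.70001220703125], [529.0, -59.0]]
fix 0.008 ((564.5665893554688, 232.25115966796875), (86.16552734375, 223.9039764404297), 1.8481440544128418) [[517.9000244140625, 342.79998779296875], [525.0999755859375, 119.0], [611.2000122070312, 121.69999694824219], [604.0, 345.5]]
fix 0.012 ((564.2320556640625, 231.627685546875), (85.92362213134766, 223.27536010742188), 1.8481825590133667) [[517.7000122070312, 341.799987792
[... 4941 characters left out ...]
 245 244 244 244 244 244 244 244 244 244 244 244 244 244 244 244 244 244 244 245 244 227 214 226 238 178  82  28  20
224 130 114 110 107 124 194 242 245 245 244 244 244 244 245 245 244 244 245 245 245 244 244 244 244 245 245 244 241 238 238 237 241 239 241 240 240 241 243 243 245 246 245 245 245 245 245 245 244 245 245 245 245 245 245 245 245 245 245 245 246 245 245 245 242 218 197 228 239 175  81  28  24
225 153 135 131 146 169 223 243 245 244 244 244 245 244 244 245 244 244 244 245 244 244 244 244 245 245 245 245 245 245 246 246 246 246 246 246 246 246 246 246 246 246 246 246 246 246 246 246 246 246 245 245 245 246 246 246 246 245 243 242 242 236 225 207 188 157 139 168 169 119  59  31  27
```

The zoom shows the longer grip (coarse leaf) in the right (-y) bay, and the fine leaf in the left bay. Next I compute the grip position.

```bash
cat >> h.py <<'E'
from scipy.spatial.transform import Rotation as Ro
def go(x,y,z,yaw):  # print shift/turn in tool frame to reach TCP pose (mm), tool y at world angle yaw
    o=get_obs(); q=o['eef_rot']; T=Ro.from_quat([q[1],q[2],q[3],q[0]])
    a=np.radians(yaw); ty=np.array([np.cos(a),np.sin(a),0]); tz=np.array([0,0,-1.]); tx=np.cross(ty,tz)
    G=Ro.from_matrix(np.stack([tx,ty,tz],1))
    print('shift',(T.inv().apply(np.array([x,y,z])-o['tcp_pos']*1000)).round(1),'turn',np.degrees((T.inv()*G).as_rotvec()).round(2),'t',o['t'],'tcp',(o['tcp_pos']*1000).round(1),'W',o['wrist_force'].round(1),'yaw',round(np.degrees(np.arctan2(*T.as_matrix()[[1,0],1])),2))
E
python3 - <<'E'
from h import *
s=cam('top')
print('coarse left edge',onz(s,342.7,215.7,.066),'right', onz(s,359.7,214.6,.066))
print('fine',onz(s,309.2,218.5,.066),onz(s,320.3,217.7,.066), onz(s,314.8,218,.066))
print('mid post',onz(s,331.3,217.3,.04),'end posts',onz(s,299.5,220,.04),onz(s,363.5,214.5,.04))
s=cam('side')
for y in(-.205,-.21,-.215): print(y,[np.round(proj(s,p),1) for p in((.506,y+.025,.066),(.512,y,.066),(.515,y-.025,.066))])
go(512,-213,120,4.2)
E
```

```text
coarse left edge [ 0.51306571 -0.18749916  0.066     ] right [ 0.51588577 -0.23578428  0.066     ]
fine [ 0.50572007 -0.0924057   0.066     ] [ 0.50779063 -0.1238962   0.066     ] [ 0.50703792 -0.10829468  0.066     ]
mid post [ 0.50993305 -0.15824306  0.04      ] end posts [ 0.50271059 -0.06630199  0.04      ] [ 0.51744636 -0.251458    0.04      ]
-0.205 [array([296.6, 245.9]), array([303. , 249.5]), array([308.7, 253.5])]
-0.21 [array([297.6, 246.8]), array([304. , 250.4]), array([309.7, 254.4])]
-0.215 [array([298.5, 247.6]), array([304.9, 251.2]), array([310.7, 255.3])]
shift [-554.4 -611.1  122.4] turn [-3.00e-02  2.00e-02  6.18e+01] t 0.25 tcp [254.1 570.8 242. ] W [ 0.1 -0.4 -0.5] yaw 66.0
```

move_arm(
  moves=[
    [[-555, -612, 80], [0, 0, 61.8], 50],
    [[-555, -612, 80], [0, 0, 61.8], 50],
    [[-555, -612, 80], [0, 0, 61.8], 50],
    [[-555, -612, 80], [0, 0, 61.8], 50],
    [[-555, -612, 80], [0, 0, 61.8], 50],
    [[-555, -612, 80], [0, 0, 61.8], 50],
    [[-555, -612, 80], [0, 0, 61.8], 50],
    [[-555, -612, 80], [0, 0, 61.8], 50],
    [[-555, -612, 80], [0, 0, 61.8], 50],
    [[-555, -612, 80], [0, 0, 61.8], 50],
    [[-555, -612, 80], [0, 0, 61.8], 50],
    [[-555, -612, 80], [0, 0, 61.8], 50],
    [[-555, -612, 80], [0, 0, 61.8], 50],
    [[-555, -612, 80], [0, 0, 61.8], 50],
    [[-555, -612, 80], [0, 0, 61.8], 50],
    [[-555, -612, 80], [0, 0, 61.8], 50],
    [[-555, -612, 80], [0, 0, 61.8], 50],
    [[-555, -612, 80], [0, 0, 61.8], 50],
    [[-555, -612, 80], [0, 0, 61.8], 50],
    [[-555, -612, 80], [0, 0, 61.8], 50],
  ],
)

```text
t: 1.92
tcp_pos: [0.5126, -0.2162, 0.162]
eef_rot: [0.0, 0.681, 0.733, -0.0]
wrist_force: [0.5, 1.2, 0.5]
opening: 0.584
grasp_force: 0.0
```

```bash
python3 - <<'E'
from h import *
go(513,-212,160,4.2)
E
```

```text
shift [4.2 0.7 2. ] turn [0.   0.01 0.  ] t 1.9167 tcp [ 512.6 -216.2  162. ] W [0.5 1.2 0.5] yaw 4.2
```

move_arm(
  moves=[
    [[4, 1, 30], [0, 0, 0], 50],
    [[4, 1, 60], [0, 0, 0], 50],
    [[4, 1, 80], [0, 0, 0], 50],
    [[4, 1, 80], [0, 0, 0], 50],
    [[4, 1, 80], [0, 0, 0], 50],
  ],
)

```text
t: 2.33
tcp_pos: [0.5126, -0.2099, 0.0822]
eef_rot: [-0.001, 0.681, 0.732, -0.001]
wrist_force: [0.3, -1.2, 1.2]
opening: 0.585
grasp_force: 0.0
```

```bash
python3 - <<'E'
from h import *
go(513,-212,46,4.2)
s=cam('side')
o=get_obs()
i=cv2.resize(s['image'][170:290,235:395],None,fx=5,fy=5,interpolation=cv2.INTER_CUBIC)
p=get_obs()['tcp_pos']
for d in((0,0,-.011),):
    u,v=proj(s,p+d); print(u,v); cv2.circle(i,(int((u-235)*5+2),int((v-170)*5+2)),3,(255,0,0),-1)
cv2.imwrite('pics/s1.png',i[...,::-1])
E
```

```text
shift [-2.1  0.3 36.2] turn [-0.09 -0.01 -0.01] t 2.3333 tcp [ 512.6 -209.9   82.2] W [ 0.3 -1.2  1.2] yaw 4.19
304.3730150997494 248.65768285842898
```

View pics/s1.png

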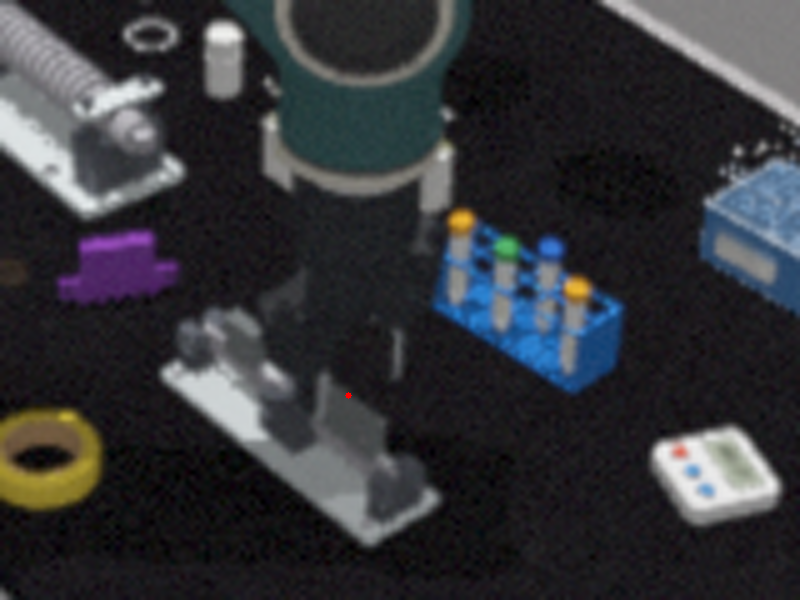

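The fingertips are centred over the coarse grip: its top middle is at about (353,402) in the crop, and the TCP axis is about 2 mm to the +y side. I'll descend and close.

move_arm(
  moves=[
    [[-2, 0, 18], [0, 0, 0], 50],
    [[-2, 0, 36], [0, 0, 0], 50],
    [[-2, 0, 36], [0, 0, 0], 50],
    [[-2, 0, 36], [0, 0, 0], 20],
    [[-2, 0, 36], [0, 0, 0], 20],
    [[-2, 0, 36], [0, 0, 0], 20],
  ],
)

```text
t: 2.88
tcp_pos: [0.514, -0.212, 0.0479]
eef_rot: [0.001, 0.681, 0.733, 0.0]
wrist_force: [0.0, -0.3, 0.4]
opening: 0.235
grasp_force: 0.0
```

move_arm(
  moves=[
    [[0, 0, 0], [0, 0, 0], 14],
    [[0, 0, 0], [0, 0, 0], 12],
    [[0, 0, 0], [0, 0, 0], 10],
    [[0, 0, 0], [0, 0, 0], 5],
    [[0, 0, 0], [0, 0, 0], 0],
    [[0, 0, 0], [0, 0, 0], 0],
    [[0, 0, 0], [0, 0, 0], 0],
    [[0, 0, 0], [0, 0, 0], 0],
  ],
)

```text
t: 3.55
tcp_pos: [0.5138, -0.2119, 0.0472]
eef_rot: [0.001, 0.681, 0.733, 0.0]
wrist_force: [-0.4, 1.8, 9.9]
opening: 0.134
grasp_force: 58.8
```

```bash
python3 - <<'E'
from h import *
go(513,-212,46,4.2); o=get_obs(); print(o['opening']*85.4,o['grasp_force'],o['ft_torque'])
E
```

```text
shift [-0.  -0.8  1.2] turn [0.08 0.02 0.01] t 3.55 tcp [ 513.8 -211.9   47.2] W [-0.4  1.8  9.9] yaw 4.21
11.468264600050754 58.77130150794983 [0.35423079 0.1835951  0.0415815 ]
```

move_arm(
  moves=[
    [[0, 0, -10], [0, 0, 0], 0],
    [[0, 0, -30], [0, 0, 0], 0],
    [[0, 0, -60], [0, 0, 0], 0],
    [[0, 0, -90], [0, 0, 0], 0],
    [[0, 0, -120], [0, 0, 0], 0],
    [[0, 0, -120], [0, 0, 0], 0],
    [[0, 0, -120], [0, 0, 0], 0],
  ],
)

```text
t: 4.13
tcp_pos: [0.5138, -0.2119, 0.1681]
eef_rot: [0.001, 0.681, 0.733, 0.001]
wrist_force: [0.5, -0.1, -1.9]
opening: 0.132
grasp_force: 59.5
```

```bash
cat > thread.py <<'E'
from h import *
s=cam('top'); g=s['image'].astype(float).mean(2)
C=np.array([.564,.2317]); a=np.radians(1.85); ey=np.array([-np.sin(a),np.cos(a)]); ex=np.array([np.cos(a),np.sin(a)])
def samp(X,Y,z):
    P=[proj(s,(*(C+ex*x+ey*y),z)) for x,y in zip(X.ravel(),Y.ravel())]
    P=np.array(P,np.float32).reshape(*X.shape,2)
    return cv2.remap(g.astype(np.float32),P[...,0],P[...,1],cv2.INTER_CUBIC)
y=np.arange(-48,48.1,.5)/1000
xs=np.arange(-30,31,1)/1000
X,Y=np.meshgrid(xs,y); I=samp(X,Y,.06).mean(0); print('xprof',list(zip((xs*1000).astype(int),I.astype(int))))
for x in(-.012,-.008,-.004,0,.004,.008,.012):
    z=.06+np.sqrt(.02**2-x*x)
    p=samp(np.full_like(y,x),y,z) if 0 else samp(np.full((1,len(y)),x),y[None],z)[0]
    w=np.hanning(len(y)); p=p-p.mean(); best=max(np.arange(11,13,.05),key=lambda L:abs((w*p*np.exp(-2j*np.pi*y*1000/L)).sum()))
    c=(w*p*np.exp(-2j*np.pi*y*1000/12)).sum(); c2=(w*p*np.exp(-4j*np.pi*y*1000/12)).sum()
    print(x,'bright peak y mm',round(-(-np.angle(c))/2/np.pi*12*-1,2),'amp',abs(c),'L',best,'2nd',abs(c2))
p=samp(np.zeros((1,len(y))),y[None],.08)[0]; print(p.astype(int).tolist())
go(513,-212,46,4.2)
E
python3 thread.py; python3 - <<'E'
from h import *
a=cam('top')['image'][150:230,135:265]; b=cam('side')['image'][140:220,205:295]
k=lambda i,f:cv2.resize(i,None,fx=f,fy=f,interpolation=cv2.INTER_CUBIC)
i=np.zeros((600,800,3),np.uint8); A=k(a,6)[100:400,:780]; i[:300,:780]=A
c=cam('side')['image'][190:260,240:370]; B=k(b[10:60],6)[:300]; i[300:,:400]=B[:,:400]; i[300:,400:]=k(c,5)[:300,100:500]
cv2.imwrite('pics/t2.png',i[...,::-1])
E
```

```text
xprof [(np.int64(-30), np.int64(245)), (np.int64(-29), np.int64(245)), (np.int64(-28), np.int64(245)), (np.int64(-27), np.int64(245)), (np.int64(-26), np.int64(245)), (np.int64(-25), np.int64(245)), (np.int64(-24), np.int64(245)), (np.int64(-23), np.int64(245)), (np.int64(-22), np.int64(244)), (np.int64(-21), np.int64(243)), (np.int64(-20), np.int64(241)), (np.int64(-19), np.int64(237)), (np.int64(-18), np.int64(227)), (np.int64(-17), np.int64(211)), (np.int64(-16), np.int64(189)), (np.int64(-15), np.int64(167)), (np.int64(-14), np.int64(149)), (np.int64(-13), np.int64(137)), (np.int64(-12), np.int64(132)), (np.int64(-11), np.int64(134)), (np.int64(-10), np.int64(140)), (np.int64(-9), np.int64(147)), (np.int64(-8), np.int64(153)), (np.int64(-7), np.int64(159)), (np.int64(-6), np.int64(164)), (np.int64(-5), np.int64(168)), (np.int64(-4), np.int64(172)), (np.int64(-3), np.int64(176)), (np.int64(-2), np.int64(181)), (np.int64(-1), np.int64(186)), (np.int64(0), np.int64(192)), (np.int64(1), np.int64(197)), (np.int64(2), np.int64(202)), (np.int64(3), np.int64(205)), (np.int64(4), np.int64
[... 1840 characters left out ...]
 211, 213, 213, 214, 214, 214, 213, 213, 211, 207, 204, 199, 195, 191, 188, 186, 186, 187, 189, 193, 196, 200, 204, 206, 210, 213, 215, 217, 218, 218, 218, 217, 215, 213, 211, 209, 206, 202, 198, 193, 188, 184, 182, 183, 186, 191, 195, 202, 207, 210, 213, 214, 214, 213, 211, 209, 207, 205, 201, 198, 192, 186, 181, 176, 172, 172, 173, 178, 185, 191, 198, 205, 210, 213, 216, 217, 217, 217, 215, 213, 210, 206, 201, 196, 191, 186, 182, 180, 179, 181, 184, 188, 193, 198, 203, 207, 210, 212, 214, 215, 216, 215, 213, 211, 208, 206, 203, 201, 199, 198, 195, 193, 191, 190, 189, 190, 192]
shift [ -0.4  -0.3 120.8] turn [ 0.04 -0.    0.02] t 4.1833 tcp [ 513.1 -211.6  166.8] W [-0.5  1.2 -1.5] yaw 4.22
```

View pics/t2.png

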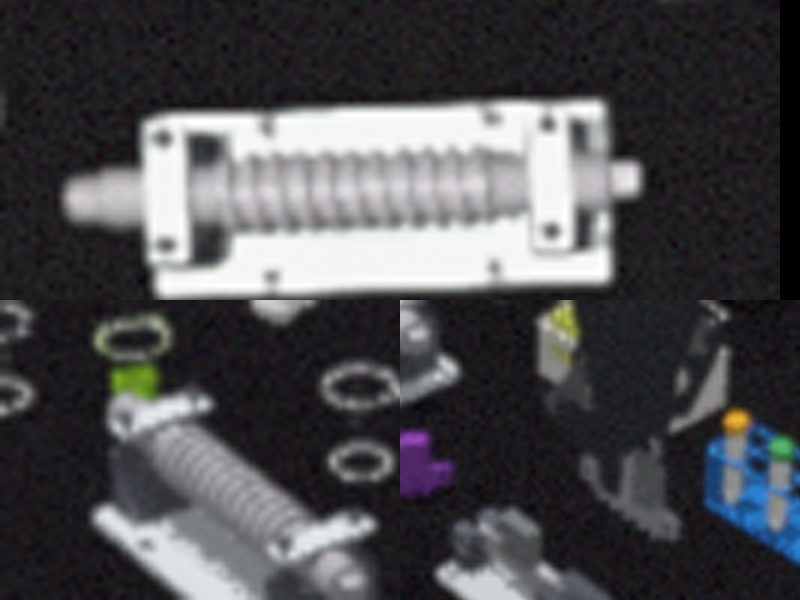

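```bash
cat > th2.py <<'E'
exec(open('thread.py').read().split("for x in(-.012")[0].replace("C=np.array([.564,.2317])","C=np.array([.566,.2317])").replace("print('xprof'","(lambda *a:0)('xprof'"))
w=np.hanning(len(y))
for x in(-.022,-.020,-.019,-.018,-.017,-.016,.016,.017,.018,.019,.020,.022):
    p=samp(np.full((1,len(y)),x),y[None],.06)[0]; m=p.mean(); p=p-m
    c=(w*p*np.exp(-2j*np.pi*y*1000/12)).sum()
    d=np.angle(-c)/2/np.pi*12; print(x,int(m),'dark(crest) y',round(d,2),'amp',int(abs(c)),'top crest', round((d-3*np.sign(x))%12,2))
go(566,231,170,1.85)
E
python3 th2.py
```

```text
-0.022 241 dark(crest) y 0.8 amp 23 top crest 3.8
-0.02 227 dark(crest) y 1.14 amp 240 top crest 4.14
-0.019 211 dark(crest) y 1.42 amp 450 top crest 4.42
-0.018 189 dark(crest) y 1.66 amp 649 top crest 4.66
-0.017 167 dark(crest) y 1.94 amp 790 top crest 4.94
-0.016 149 dark(crest) y 2.23 amp 865 top crest 5.23
0.016 161 dark(crest) y -3.21 amp 617 top crest 5.79
0.017 171 dark(crest) y -4.14 amp 748 top crest 4.86
0.018 184 dark(crest) y -4.69 amp 887 top crest 4.31
0.019 201 dark(crest) y -5.0 amp 894 top crest 4.0
0.02 217 dark(crest) y -5.21 amp 757 top crest 3.79
0.022 238 dark(crest) y -5.58 amp 327 top crest 3.42
shift [437.5  85.6  -4.6] turn [-0.1  -0.02  2.35] t 4.3833 tcp [ 512.6 -211.6  165.4] W [ 0.   0.2 -0.8] yaw 4.2
```

move_arm(
  moves=[
    [[40, 8, 0], [0, 0, 0.5], 0],
    [[80, 16, 0], [0, 0, 1], 0],
    [[120, 24, 0], [0, 0, 1.5], 0],
    [[160, 32, 0], [0, 0, 2], 0],
    [[200, 39, 0], [0, 0, 2.35], 0],
    [[240, 47, 0], [0, 0, 2.35], 0],
    [[280, 55, 0], [0, 0, 2.35], 0],
    [[320, 63, 0], [0, 0, 2.35], 0],
    [[360, 71, 0], [0, 0, 2.35], 0],
    [[395, 78, 0], [0, 0, 2.35], 0],
    [[420, 83, 0], [0, 0, 2.35], 0],
    [[434, 85, 0], [0, 0, 2.35], 0],
    [[434, 85, 0], [0, 0, 2.35], 0],
    [[434, 85, 0], [0, 0, 2.35], 0],
    [[434, 85, 0], [0, 0, 2.35], 0],
    [[434, 85, 0], [0, 0, 2.35], 0],
  ],
)

```text
t: 5.72
tcp_pos: [0.5663, 0.2256, 0.1662]
eef_rot: [0.0, 0.696, 0.718, -0.0]
wrist_force: [-0.5, 0.4, -1.2]
opening: 0.128
grasp_force: 59.5
```

```bash
cat >> h.py <<'E'
def avg(n=6):
    P=[];W=[]
    for _ in range(n):
        snapshot('top'); o=get_obs(); P.append(o['tcp_pos']*1000); W.append(o['wrist_force'])
    print('avg tcp',np.mean(P,0).round(2),'sd',np.std(P,0).round(2),'W',np.mean(W,0).round(2),'sd',np.std(W,0).round(2)); return np.mean(P,0)
E
python3 - <<'E'
from h import *
avg(); go(566,227.3,113,1.85)
s=cam('side'); i=cv2.resize(s['image'][120:220,190:300],None,fx=6,fy=6,interpolation=cv2.INTER_CUBIC)
cv2.imwrite('pics/s3.png',i[...,::-1])
E
```

```text
avg tcp [566.22 226.46 166.38] sd [0.04 0.39 0.04] W [ 0.15 -0.26 -0.96] sd [0.43 0.33 0.6 ]
shift [ 0.3 -0.2 53.4] turn [ 0.    0.   -0.02] t 6.0167 tcp [566.2 227.  166.4] W [ 0.8  0.1 -1.5] yaw 1.83
```

View pics/s3.png

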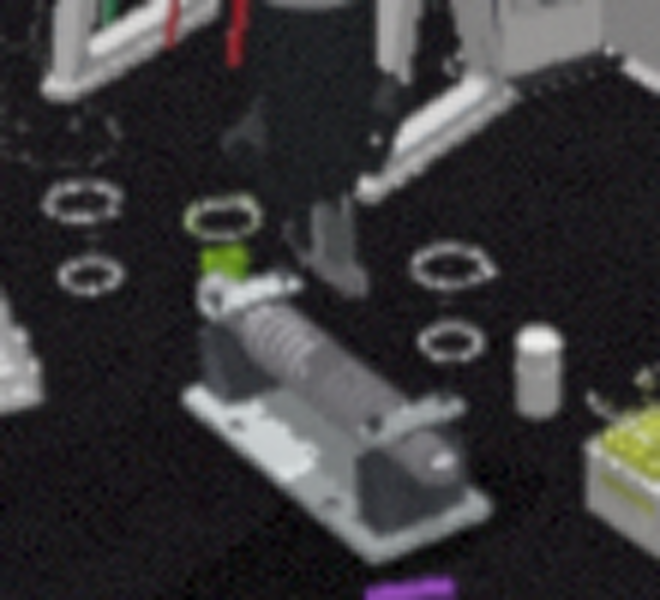

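The leaf hangs upright over the spindle, parallel to it, with its lower edge at about (300–365, 250–295) in the crop. I'll descend to just above the crests.

move_arm(
  moves=[
    [[0, 0, 15], [0, 0, 0], 0],
    [[0, 0, 30], [0, 0, 0], 0],
    [[0, 0, 42], [0, 0, 0], 0],
    [[0, 0, 48], [0, 0, 0], 0],
    [[0, 0, 51], [0, 0, 0], 0],
    [[0, 0, 51], [0, 0, 0], 0],
    [[0, 0, 51], [0, 0, 0], 0],
  ],
)

```text
t: 6.65
tcp_pos: [0.5664, 0.2273, 0.1157]
eef_rot: [0.0, 0.696, 0.718, 0.0]
wrist_force: [0.1, -0.3, -1.0]
opening: 0.125
grasp_force: 59.5
```

```bash
python3 - <<'E'
from h import *
avg(5)
E
```

```text
avg tcp [566.4  227.4  115.89] sd [0.06 0.02 0.07] W [ 0.02 -0.37 -1.03] sd [0.32 0.4  0.27]
```

move_arm(
  moves=[
    [[0, 0, 0.5], [0, 0, 0], 0],
    [[0, 0, 1], [0, 0, 0], 0],
    [[0, 0, 1.5], [0, 0, 0], 0],
    [[0, 0, 2], [0, 0, 0], 0],
    [[0, 0, 2], [0, 0, 0], 0],
    [[0, 0, 2], [0, 0, 0], 0],
  ],
)

```text
t: 7.4
tcp_pos: [0.5661, 0.2273, 0.1132]
eef_rot: [0.0, 0.696, 0.718, -0.0]
wrist_force: [-0.3, -0.2, -1.3]
opening: 0.13
grasp_force: 59.5
```

move_arm(
  moves=[
    [[0, 0, 0.5], [0, 0, 0], 0],
    [[0, 0, 1], [0, 0, 0], 0],
    [[0, 0, 1], [0, 0, 0], 0],
    [[0, 0, 1], [0, 0, 0], 0],
  ],
)

```text
t: 7.73
tcp_pos: [0.5661, 0.2273, 0.1123]
eef_rot: [0.0, 0.696, 0.718, -0.0]
wrist_force: [0.3, -0.6, -0.5]
opening: 0.126
grasp_force: 59.5
```

move_arm(
  moves=[
    [[0, 0, 0.5], [0, 0, 0], 0],
    [[0, 0, 1], [0, 0, 0], 0],
    [[0, 0, 1], [0, 0, 0], 0],
    [[0, 0, 1], [0, 0, 0], 0],
  ],
)

```text
t: 8.07
tcp_pos: [0.5661, 0.2273, 0.1113]
eef_rot: [0.0, 0.696, 0.718, -0.0]
wrist_force: [-0.6, 1.0, 0.1]
opening: 0.131
grasp_force: 59.7
```

move_arm(
  moves=[
    [[0, 0, 0.5], [0, 0, 0], 0],
    [[0, 0, 0.5], [0, 0, 0], 0],
    [[0, 0, 0.5], [0, 0, 0], 0],
    [[0, 0, 0.5], [0, 0, 0], 0],
  ],
)

```text
t: 8.4
tcp_pos: [0.5663, 0.2273, 0.1111]
eef_rot: [0.0, 0.696, 0.718, 0.0]
wrist_force: [-0.9, 0.6, 5.8]
opening: 0.132
grasp_force: 60.5
```

move_arm(
  moves=[
    [[0.5, 0, 0], [0, 0, 0], 0],
    [[0.5, 0, 0], [0, 0, 0], 0],
    [[1, 0, 0], [0, 0, 0], 0],
    [[1, 0, 0], [0, 0, 0], 0],
    [[1, 0, 0], [0, 0, 0], 0],
  ],
)

```text
t: 8.82
tcp_pos: [0.5659, 0.2284, 0.1105]
eef_rot: [-0.0, 0.696, 0.719, -0.0]
wrist_force: [0.4, -0.4, -1.4]
opening: 0.134
grasp_force: 59.5
```

move_arm(
  moves=[
    [[0.5, 0, 0], [0, 0, 0], 0],
    [[0.5, 0, 0], [0, 0, 0], 0],
    [[1, 0, 0], [0, 0, 0], 0],
    [[1, 0, 0], [0, 0, 0], 0],
    [[1, 0, 0], [0, 0, 0], 0],
  ],
)

```text
t: 9.23
tcp_pos: [0.566, 0.2293, 0.1107]
eef_rot: [0.0, 0.696, 0.719, -0.0]
wrist_force: [-0.2, -0.1, -1.1]
opening: 0.128
grasp_force: 59.5
```

Force vanished after +1 mm, so the teeth are over the grooves. I'll centre the leaf and lower it.

move_arm(
  moves=[
    [[-0.5, 0, 0], [0, 0, 0], 0],
    [[-0.5, 0, 0.5], [0, 0, 0], 0],
    [[-0.5, 0, 1], [0, 0, 0], 0],
    [[-0.5, 0, 1.5], [0, 0, 0], 0],
    [[-0.5, 0, 1.5], [0, 0, 0], 0],
    [[-0.5, 0, 1.5], [0, 0, 0], 0],
  ],
)

```text
t: 9.73
tcp_pos: [0.566, 0.2288, 0.1092]
eef_rot: [0.0, 0.696, 0.718, -0.0]
wrist_force: [0.7, -0.7, -0.6]
opening: 0.127
grasp_force: 59.5
```

move_arm(
  moves=[
    [[0, 0, 0.5], [0, 0, 0], 0],
    [[0, 0, 1], [0, 0, 0], 0],
    [[0, 0, 1], [0, 0, 0], 0],
    [[0, 0, 1], [0, 0, 0], 0],
  ],
)

```text
t: 10.07
tcp_pos: [0.566, 0.2288, 0.1083]
eef_rot: [0.0, 0.696, 0.718, -0.0]
wrist_force: [0.1, -0.5, -1.9]
opening: 0.13
grasp_force: 59.5
```

Going in freely. The home height is about 106.7.

move_arm(
  moves=[
    [[0, 0, 0.5], [0, 0, 0], 0],
    [[0, 0, 1], [0, 0, 0], 0],
    [[0, 0, 1.3], [0, 0, 0], 0],
    [[0, 0, 1.3], [0, 0, 0], 0],
    [[0, 0, 1.3], [0, 0, 0], 0],
  ],
)

```text
t: 10.48
tcp_pos: [0.5661, 0.2287, 0.107]
eef_rot: [0.0, 0.696, 0.718, -0.0]
wrist_force: [-1.2, -0.9, -0.6]
opening: 0.129
grasp_force: 59.5
```

move_arm(
  moves=[
    [[0, 0, 0.3], [0, 0, 0], 0],
    [[0, 0, 0.3], [0, 0, 0], 0],
    [[0, 0, 0.3], [0, 0, 0], 0],
    [[0, 0, 0.3], [0, 0, 0], 0],
  ],
)

```text
t: 10.82
tcp_pos: [0.5661, 0.2288, 0.1068]
eef_rot: [0.0, 0.696, 0.718, 0.0]
wrist_force: [0.0, -0.3, 0.0]
opening: 0.127
grasp_force: 59.8
```

```bash
python3 - <<'E'
from h import *
avg(4); o=get_obs(); print(o['ft_torque'],o['eef_rot'])
E
```

```text
avg tcp [566.11 228.8  106.76] sd [0.02 0.02 0.01] W [-0.44 -0.61  1.86] sd [0.3  0.44 0.12]
[-0.05546288  0.11869769  0.02058075] [5.13058780e-05 6.95563946e-01 7.18464190e-01 4.00666004e-05]
```

move_arm(
  moves=[
    [[0, 0, 0.15], [0, 0, 0], 0],
    [[0, 0, 0.3], [0, 0, 0], 0],
    [[0, 0, 0.3], [0, 0, 0], 0],
    [[0, 0, 0.3], [0, 0, 0], 0],
    [[0, 0, 0.3], [0, 0, 0], 0],
    [[0, 0, 0.3], [0, 0, 0], 0],
  ],
)

```text
t: 11.52
tcp_pos: [0.5661, 0.2288, 0.1067]
eef_rot: [-0.0, 0.696, 0.718, 0.0]
wrist_force: [-2.5, -0.3, 6.9]
opening: 0.131
grasp_force: 60.8
```

```bash
python3 - <<'E'
from h import *
avg(4); o=get_obs(); print(o['ft_torque'])
E
```

```text
avg tcp [566.14 228.8  106.71] sd [0.01 0.01 0.01] W [-2.66 -0.83  6.91] sd [0.54 0.27 0.07]
[-0.18163578  0.57861492 -0.03115853]
```

Fully home: z stalls at 106.71, which puts the valleys at about 80.1 mm, with about 8 N of contact. I'll hold it there.

move_arm(
  moves=[
    [[0, 0, 0], [0, 0, 0], 0],
    [[0, 0, 0], [0, 0, 0], 0],
    [[0, 0, 0], [0, 0, 0], 0],
    [[0, 0, 0], [0, 0, 0], 0],
    [[0, 0, 0], [0, 0, 0], 0],
    [[0, 0, 0], [0, 0, 0], 0],
    [[0, 0, 0], [0, 0, 0], 0],
    [[0, 0, 0], [0, 0, 0], 0],
    [[0, 0, 0], [0, 0, 0], 0],
    [[0, 0, 0], [0, 0, 0], 0],
    [[0, 0, 0], [0, 0, 0], 0],
    [[0, 0, 0], [0, 0, 0], 0],
    [[0, 0, 0], [0, 0, 0], 0],
    [[0, 0, 0], [0, 0, 0], 0],
    [[0, 0, 0], [0, 0, 0], 0],
    [[0, 0, 0], [0, 0, 0], 0],
    [[0, 0, 0], [0, 0, 0], 0],
    [[0, 0, 0], [0, 0, 0], 0],
  ],
)

```text
t: 13.22
tcp_pos: [0.5661, 0.2288, 0.1067]
eef_rot: [0.0, 0.696, 0.718, 0.0]
wrist_force: [-3.0, -1.1, 6.3]
opening: 0.13
grasp_force: 60.8
```

```bash
python3 - <<'E'
from h import *
s=cam('side'); i=cv2.resize(s['image'][120:220,190:300],None,fx=6,fy=6,interpolation=cv2.INTER_CUBIC)
for p in ((.566,.2288,.0803),(.5651,.2588,.0803),(.5669,.1988,.0803),(.5651,.2698,.084),(.5673,.1878,.084)):
    u,v=proj(s,p); cv2.circle(i,(int((u-190)*6+3),int((v-120)*6+3)),2,(255,0,0),-1)
cv2.imwrite('pics/s4.png',i[...,::-1]); go(566,228.8,120,1.85)
E
```

```text
shift [  0.   -0.1 -13.3] turn [ 0.01 -0.01  0.01] t 13.2667 tcp [566.1 228.8 106.7] W [-2.3 -0.7  7.1] yaw 1.86
```

View pics/s4.png

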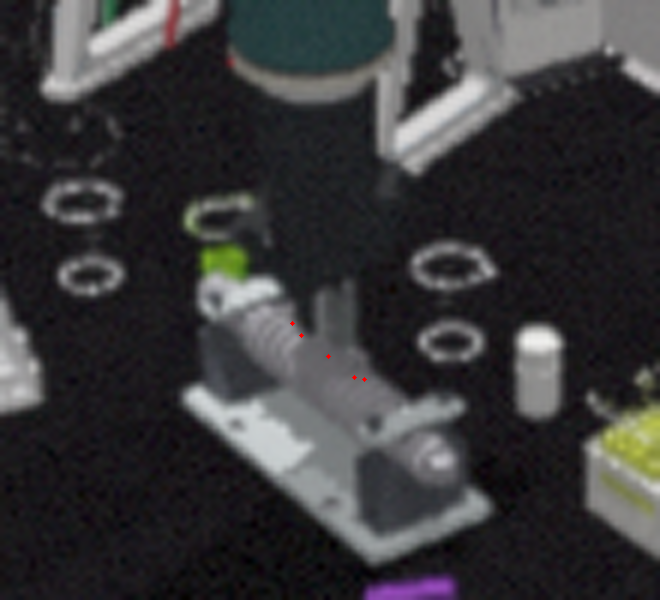

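The leaf sits on the spindle with its foot line near (300,335)–(365,380). Fx of -3 N hints at a small x offset, so I'll check by shifting in x while lightly pressed and watching z.

move_arm(
  moves=[
    [[0, 0.3, -0.1], [0, 0, 0], 0],
    [[0, 0.6, -0.2], [0, 0, 0], 0],
    [[0, 1, -0.2], [0, 0, 0], 0],
    [[0, 1, -0.2], [0, 0, 0], 0],
    [[0, 1, -0.2], [0, 0, 0], 0],
    [[0, 1, -0.2], [0, 0, 0], 0],
  ],
)

```text
t: 13.77
tcp_pos: [0.5668, 0.2289, 0.1067]
eef_rot: [-0.0, 0.696, 0.718, -0.0]
wrist_force: [-3.4, -0.4, 5.7]
opening: 0.131
grasp_force: 60.5
```

```bash
python3 - <<'E'
from h import *
avg(4)
E
```

```text
avg tcp [566.84 228.88 106.74] sd [0.01 0.01 0.01] W [-3.47 -0.28  6.26] sd [0.46 0.34 0.47]
```

move_arm(
  moves=[
    [[0, 0.3, 0], [0, 0, 0], 0],
    [[0, 0.6, 0], [0, 0, 0], 0],
    [[0, 1, 0], [0, 0, 0], 0],
    [[0, 1, 0], [0, 0, 0], 0],
    [[0, 1, 0], [0, 0, 0], 0],
    [[0, 1, 0], [0, 0, 0], 0],
  ],
)

```text
t: 14.47
tcp_pos: [0.5678, 0.229, 0.1067]
eef_rot: [-0.0, 0.696, 0.718, -0.0]
wrist_force: [-3.8, -0.7, 5.9]
opening: 0.131
grasp_force: 60.5
```

```bash
python3 - <<'E'
from h import *
avg(4)
E
```

```text
avg tcp [567.83 228.95 106.73] sd [0.01 0.01 0.  ] W [-3.67 -0.34  5.66] sd [0.37 0.5  0.33]
```

Z stayed constant over 1.7 mm of x travel, so the leaf is flat on the crest tops, well centred and held for over 3 s. Now I lift.

move_arm(
  moves=[
    [[0, 0, -2], [0, 0, 0], 0],
    [[0, 0, -6], [0, 0, 0], 0],
    [[0, 0, -15], [0, 0, 0], 0],
    [[0, 0, -35], [0, 0, 0], 0],
    [[0, 0, -60], [0, 0, 0], 0],
    [[0, 0, -60], [0, 0, 0], 0],
    [[0, 0, -60], [0, 0, 0], 0],
    [[0, 0, -60], [0, 0, 0], 0],
  ],
)

```text
t: 15.33
tcp_pos: [0.5679, 0.2289, 0.1667]
eef_rot: [-0.0, 0.696, 0.719, 0.0]
wrist_force: [-0.3, -0.0, -1.2]
opening: 0.133
grasp_force: 59.5
```

```bash
python3 - <<'E'
from h import *
avg(3); go(513.7,-211.9,166.4,4.21)
E
```

```text
avg tcp [567.7  228.76 166.01] sd [0.02 0.06 0.12] W [-0.39 -0.02 -1.23] sd [0.53 0.19 0.73]
shift [-4.386e+02 -6.820e+01 -1.000e-01] turn [-0.06  0.04 -2.36] t 15.4833 tcp [567.7 228.7 165.9] W [-0.7  0.2 -2.2] yaw 1.85
```

move_arm(
  moves=[
    [[-40, -6, 0], [0, 0, -0.5], 0],
    [[-80, -12, 0], [0, 0, -1], 0],
    [[-120, -18, 0], [0, 0, -1.5], 0],
    [[-160, -24, 0], [0, 0, -2], 0],
    [[-200, -31, 0], [0, 0, -2.36], 0],
    [[-240, -37, 0], [0, 0, -2.36], 0],
    [[-280, -43, 0], [0, 0, -2.36], 0],
    [[-320, -49, 0], [0, 0, -2.36], 0],
    [[-360, -56, 0], [0, 0, -2.36], 0],
    [[-395, -62, 0], [0, 0, -2.36], 0],
    [[-420, -66, 0], [0, 0, -2.36], 0],
    [[-438.6, -68.2, 0], [0, 0, -2.36], 0],
    [[-438.6, -68.2, 0], [0, 0, -2.36], 0],
    [[-438.6, -68.2, 0], [0, 0, -2.36], 0],
    [[-438.6, -68.2, 0], [0, 0, -2.36], 0],
    [[-438.6, -68.2, 0], [0, 0, -2.36], 0],
    [[-438.6, -68.2, 0], [0, 0, -2.36], 0],
  ],
)

```text
t: 16.9
tcp_pos: [0.5143, -0.2106, 0.1665]
eef_rot: [-0.0, 0.68, 0.733, 0.0]
wrist_force: [-0.6, 0.3, -0.7]
opening: 0.13
grasp_force: 59.5
```

```bash
python3 - <<'E'
from h import *
avg(6); go(513.7,-211.9,66,4.21)
E
```

```text
avg tcp [ 514.24 -211.19  166.62] sd [0.06 0.24 0.04] W [-0.06  0.42 -0.92] sd [0.66 0.57 0.35]
shift [ -0.4  -0.5 100.7] turn [0.   0.   0.02] t 17.2 tcp [ 514.1 -211.5  166.7] W [-0.4 -0.3 -1.2] yaw 4.23
```

move_arm(
  moves=[
    [[0, -0.4, 30], [0, 0, 0], 0],
    [[0, -0.4, 60], [0, 0, 0], 0],
    [[0, -0.4, 80], [0, 0, 0], 0],
    [[0, -0.4, 95], [0, 0, 0], 0],
    [[0, -0.4, 100], [0, 0, 0], 0],
    [[0, -0.4, 103], [0, 0, 0], 0],
    [[0, -0.4, 106], [0, 0, 0], 0],
    [[0, -0.4, 109], [0, 0, 0], 0],
    [[0, -0.4, 109], [0, 0, 0], 0],
    [[0, -0.4, 109], [0, 0, 0], 0],
  ],
)

```text
t: 18.03
tcp_pos: [0.514, -0.2118, 0.0581]
eef_rot: [0.0, 0.681, 0.733, 0.0]
wrist_force: [-0.1, 0.3, -2.2]
opening: 0.131
grasp_force: 59.5
```

move_arm(
  moves=[
    [[0, 0, 2], [0, 0, 0], 0],
    [[0, 0, 4], [0, 0, 0], 0],
    [[0, 0, 6], [0, 0, 0], 0],
    [[0, 0, 8], [0, 0, 0], 0],
    [[0, 0, 9], [0, 0, 0], 0],
    [[0, 0, 9], [0, 0, 0], 0],
    [[0, 0, 9], [0, 0, 0], 0],
  ],
)

```text
t: 18.62
tcp_pos: [0.5137, -0.2118, 0.0486]
eef_rot: [-0.0, 0.681, 0.733, -0.0]
wrist_force: [0.4, -0.9, -0.9]
opening: 0.133
grasp_force: 59.5
```

Free in the slot. I'll go down to the floor and open gently.

move_arm(
  moves=[
    [[0, 0, 0.5], [0, 0, 0], 0],
    [[0, 0, 1], [0, 0, 0], 0],
    [[0, 0, 1.4], [0, 0, 0], 0],
    [[0, 0, 1.4], [0, 0, 0], 0],
    [[0, 0, 1.4], [0, 0, 0], 0],
  ],
)

```text
t: 19.03
tcp_pos: [0.5137, -0.2118, 0.0473]
eef_rot: [0.0, 0.681, 0.733, 0.0]
wrist_force: [-0.7, 0.8, 1.8]
opening: 0.13
grasp_force: 60.0
```

move_arm(
  moves=[
    [[0, 0, 0], [0, 0, 0], 14],
    [[0, 0, 0], [0, 0, 0], 18],
    [[0, 0, 0], [0, 0, 0], 24],
    [[0, 0, 0], [0, 0, 0], 32],
    [[0, 0, 0], [0, 0, 0], 40],
    [[0, 0, 0], [0, 0, 0], 45],
    [[0, 0, 0], [0, 0, 0], 45],
    [[0, 0, 0], [0, 0, 0], 45],
  ],
)

```text
t: 19.7
tcp_pos: [0.5137, -0.2117, 0.0472]
eef_rot: [0.0, 0.681, 0.733, -0.0]
wrist_force: [0.5, -0.1, -0.4]
opening: 0.526
grasp_force: 0.0
```

move_arm(
  moves=[
    [[0, 0, -10], [0, 0, 0], 45],
    [[0, 0, -30], [0, 0, 0], 45],
    [[0, 0, -60], [0, 0, 0], 45],
    [[0, 0, -100], [0, 0, 0], 45],
    [[0, 0, -140], [0, 0, 0], 45],
    [[40, 0, -180], [0, 0, 0], 45],
    [[80, 0, -200], [0, 0, 0], 45],
    [[120, 0, -200], [0, 0, 0], 45],
    [[160, 0, -200], [0, 0, 0], 45],
    [[200, 0, -200], [0, 0, 0], 45],
    [[240, 0, -200], [0, 0, 0], 45],
    [[280, 0, -200], [0, 0, 0], 45],
    [[280, 0, -200], [0, 0, 0], 45],
    [[280, 0, -200], [0, 0, 0], 45],
  ],
)

```text
t: 20.87
tcp_pos: [0.4926, 0.0706, 0.2478]
eef_rot: [-0.0, 0.679, 0.734, 0.0]
wrist_force: [0.0, 0.5, 0.1]
opening: 0.525
grasp_force: 0.0
```

```bash
python3 - <<'E'
from h import *
t=cam('top')['image'];s=cam('side')['image']
R=lambda i,x,y,w,h,k:cv2.resize(i[y:y+h,x:x+w],None,fx=k,fy=k,interpolation=cv2.INTER_CUBIC)
cv2.imwrite('pics/e.png',np.hstack([R(t,285,190,100,60,4),R(s,255,210,80,48,5)])[...,::-1])
g=t.min(2); print(g[214:218,338:364]); o=get_obs(); print(o['t'],o['tcp_pos'])
E
```

```text
[[219 245 247 243 224 215 215 213 207 180 166 163 162 163 159 156 160 160
  155 163 156 149 127 130 143 149]
 [218 244 245 221 155 153 167 169 169 163 162 165 161 161 164 164 159 159
  158 154 160 156 138 150 159 163]
 [199 225 221 168 116 138 160 163 161 166 160 159 159 158 160 161 156 158
  160 162 161 161 131 114 122 124]
 [182 194 196 167 125 138 159 161 162 162 161 155 158 156 154 159 164 178
  190 193 197 199 149  98 104 112]]
20.9667 [0.49308444 0.06713502 0.2477077 ]
```

View pics/e.png

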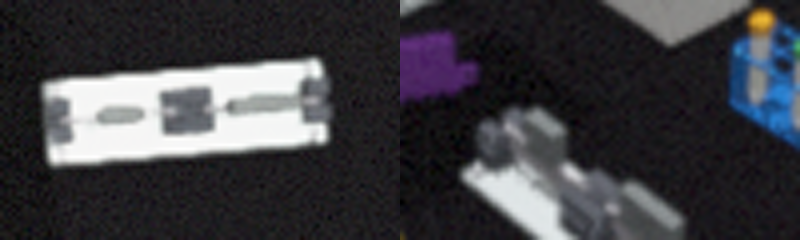

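The coarse leaf stands upright in its right bay (top crop about 228–300, 103), the same pixels as at the start. The fine leaf is unmoved.

```bash
python3 -c "
from h import *
print(close_job())"
```

```text
the job is handed in; nothing more can be done
None
```

The coarse leaf was seated fully home on the spindle thread at about 8 N for over 3 s, then set back upright and released in its original bay; the fine leaf is unmoved and the job is handed in (verdict not shown).

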